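# Build up a cassette display on a sloping stand

## Robot

A 6-joint arm with a two-finger parallel gripper is mounted at the origin on the work surface. World frame = base frame: x ahead of the robot, y to its left, z up, the work surface at z = 0. Lengths are in mm, angles in rad, forces in N, time in s.
With the tool pointing down it reaches from about 425 to 950 mm from the base axis. Payload 14.7 kg.
Tool frame: the origin (TCP) lies midway between the tips of the shut fingers; the grasp point (between the pads) lies 19 mm behind it; x points along the fingers, z is the direction in which the jaws open and shut, and the axes are right-handed (so a half turn about x gives the same grasp; the last joint's range is limited). The gripper opens to 85 mm and grips with 20 to 120 N. Pads are 22 mm wide; open, the fingers measure 114 mm over their backs; the gripper's body (76 mm by 85 mm) begins 54 mm behind the grasp point. The pads swing forward as they close: fully open they stand 13 mm farther back than shut.
Start: joints at [-1.316, 0.48, 1.596, -0, 1.065, -0.047], TCP at [193.222, -620.611, 231.297] pointing down, gripper open.
Joint ranges: [-2.75, 2.75], [-0.82, 2.05], [0.23, 2.67], [-1.56, 4.7], [0.09, 2.69], [-2.92, 2.92]. Speed limits (rad/s): [1.89, 1.89, 2.39, 3.01, 3.01, 3.01].

## Interface

Orientations are given as a 3x3 rotation matrix whose columns are the frame's x, y, z axes.
In Python, from cell import env gives the robot as it stands.
- The arm moves only by the shell command python3 -m handwheel 'ROWS' [OPENING] [FORCE]. ROWS is JSON, a list of rows, each a list of 4 numbers: the shift along the tool's x, y, z in cm, then the turn about the tool's x in rad. In form: [[tx, ty, tz, turn], ...]. A call has 1 to 10 rows; each row is the pose to reach, as a shift and turn from the pose commanded when the call began, along the tool's axes at that moment; what a row does not reach only later rows make up. A row lasts 1/8 s, in which the tool goes at most 62.5 mm and 10.7 degrees, less where a joint would pass 70% of its speed; a pose out of reach is approached as far as the arm can. A call with a gripper value outside its range is refused whole. OPENING is the closure, from -1 (fully open) to 1 (shut), set as the call begins (- or left out, the last holds). The fingers move at their own pace and stop on an object; FORCE is the grip in N (left out, the last holds). Time passes only in rows, so rows that repeat a pose let the fingers close. It gives the time, the measured TCP pose, the force and the opening at its end, in the units of the state.
- env.get_state(): the state, without advancing time (a new reading comes with each control period).
- env.grab_frame(name): name is "scene" or "top"; returns the picture (480x640x3 uint8, red, green, blue); there is no depth.
- env.camera_params(name): a dict with "intrinsics" (3x3 intrinsics, pixels), "k1" (the pictures are not rectified: a ray, as slopes to the right and down, at radius r is drawn at 1 + k1 r^2 times it, then the intrinsics apply), "extrinsics" (4x4, takes a point from world to camera coordinates). Camera axes: x right, y up, looking along -z (the intrinsics and any distortion apply to the point x, -y, -z); pixel columns grow to the right and rows downward; lengths in mm; the calibration is good to about 2 mm. A picture is of the moment at which its call begins. camera_params takes no time and is no camera call.
- env.job_done(): hands the job in, once; it reports no verdict.
Trained networks look in the newest picture that a camera, given by its name, has taken for a name from the list of things; names that differ only in an ending like _2 or _b are one class to them, and where a whole thing is asked for, a point or a joint stands for the part that bears it (a point fixed in the world has none). Each returns a list of dicts, best first, with "conf" (0 to 1); they miss things now and then, are a little off and sometimes report something else, mostly with a low value. They report only what shows in the picture. A call takes as long as a camera call. They do not tell look-alikes from the thing itself.
- env.spot_in(camera, target): "point" ([column, row] in pixels, amid what is visible of it).
- env.landmark_of(camera, target): "point" ([column, row] in pixels: a listed point, or the origin of a listed thing).
The state is a dict: "t": time; "q": joint angles; "joint_velocities": joint speeds; "tau": joint torques, N m; "position": TCP position; "orientation": TCP orientation; "force": force on the tool from outside, world axes, zero at the start; "moment": the same for the moment, N m; "finger_gap": finger opening in mm.
Only numpy, scipy, OpenCV 4.12 (cv2) and the standard library are available. Lean on these libraries where they do the work, as an engineer would, in place of code of your own. Each camera call takes 0.05 s, during which the arm holds its last target. There are 200 camera calls.

## Task

Build the cassette display in the sloping wooden tray: lay the plain solid spacer plate in first, then the cassette, then the windowed retaining frame on top, each lying flat and let go before the next goes in. Then slide the steel clip at the tray's upper end down over the frame's edge, fully home. Leave the cup, the key fob and the closed cassette case where they are.

Things in the scene. Friction and masses are not known exactly. Their poses are not given: they have to be found in the camera images.
- stand: Fixed wooden stand under the tray; place and yaw vary. Origin on the desk, 45 mm straight below the tray's origin. x points level towards the tray's upper (far) end, z up. Base board 100 mm wide (y), x -75 to +115 mm. It holds the tray leaning back 30 degrees, low end to the robot side.
- tray: The stand's tray, turned 30 degrees about its y axis. Origin: centre of the pocket's floor. x up the slope, y across, z square out of the floor. Pocket 108 (x) by 69 mm (y); floor board 86 mm wide. Walls 27 mm high, 8 mm thick, with lips flared out to 35 mm. Side walls are missing for |x| < 30 mm, as room for fingers. Full stack is 28 mm: spacer 8, cassette 12, frame 8.
- clip (a joint): Steel clip sliding on the tray along its slope: 0 m = open, 0.030 m = fully home (moved along tray -x, tongue about 16 mm over the frame's upper edge). Starts at 0 to 0.005. Stays where left; 1.5 N friction. Tongue 30 mm wide, underside 30.5 mm above the pocket floor (2.5 mm over the full stack); at the start its tip is 5 mm or more beyond the pocket's upper end.
- clip_knob (a point): Centre of the top of the clip's black knob, which stands square out of the tray: 16 mm across (tray y), 14 mm along the slope, 30 mm tall (35.5 to 65.5 mm above the pocket floor). Free on both sides in y. It moves with the clip: at tray x = 95 mm minus the joint value, y = 0.
- spacer: Spacer: plain solid grey plastic plate without window or markings, 100 mm (x) by 64 mm (y) by 8 mm, lying flat on the desk. Origin at the centre of its underside, z up. About 50 g. May go in either way round end for end.
- cassette: Audio cassette, grey plastic, 100 mm (x) by 64 mm (y) by 12 mm, with paper label, dark window and two hubs on top, lying face up on the desk. Origin at the centre of its underside, z up. About 45 g. Either way round end for end; it stays face up.
- frame: Retaining frame: grey plastic plate 100 mm (x) by 64 mm (y) by 8 mm with a 72 by 40 mm window through it (bars 14 mm at the ends, 12 mm along the sides), lying flat on the desk. Origin at the centre of its underside (in the window), z up. About 35 g. Either way round end for end.
- cup: Bystander: red plastic cup, 84 mm across, 110 mm tall, upright. Origin at the centre of its underside.
- keyfob: Bystander: black car-key fob, 62 by 34 by 13 mm. Origin at the centre of its underside.
- case: Bystander: closed clear cassette case, 70 mm (x) by 109 mm (y) by 17 mm, larger and thicker than the bare cassette. Origin at the centre of its underside.
Mind the look-alikes: they are no part of the job. Leave any green or yellow look-alike of the frame alone.

How it is judged (in metres and radians):
On the way, in this order (a step that is already met when the one before it is completed fails the run):
1. the spacer lies flat on the pocket floor, let go (x of spacer in the frame of tray between -0.006 and 0.006 m and y of spacer in the frame of tray between -0.005 and 0.005 m and z of spacer in the frame of tray between -0.0025 and 0.0025 m and angle between the z axis of spacer and the z axis of tray, either way round below 0.06 rad and angle between the x axis of spacer and the x axis of tray, either way round below 0.12 rad and contact force between spacer and the fingers below 0.1 N), for 0.2 s.
2. the cassette lies flat on the spacer in the pocket, let go (x of spacer in the frame of tray between -0.006 and 0.006 m and y of spacer in the frame of tray between -0.005 and 0.005 m and z of spacer in the frame of tray between -0.0025 and 0.0025 m and angle between the z axis of each of spacer, cassette and the z axis of tray, either way round below 0.06 rad and angle between the x axis of each of spacer, cassette and the x axis of tray, either way round below 0.12 rad and x of cassette in the frame of tray between -0.006 and 0.006 m and y of cassette in the frame of tray between -0.005 and 0.005 m and z of cassette in the frame of tray between 0.0055 and 0.0105 m and contact force between cassette and the fingers below 0.1 N), for 0.2 s.
3. the frame lies flat on the cassette in the pocket, let go, the clip still open (x of spacer in the frame of tray between -0.006 and 0.006 m and y of spacer in the frame of tray between -0.005 and 0.005 m and z of spacer in the frame of tray between -0.0025 and 0.0025 m and angle between the z axis of each of spacer, cassette, frame and the z axis of tray, either way round below 0.06 rad and angle between the x axis of each of spacer, cassette, frame and the x axis of tray, either way round below 0.12 rad and x of cassette in the frame of tray between -0.006 and 0.006 m and y of cassette in the frame of tray between -0.005 and 0.005 m and z of cassette in the frame of tray between 0.0055 and 0.0105 m and x of frame in the frame of tray between -0.006 and 0.006 m and y of frame in the frame of tray between -0.005 and 0.005 m and z of frame in the frame of tray between 0.0175 and 0.0225 m and contact force between frame and the fingers below 0.1 N and value of joint clip below 0.012 m), for 0.2 s.
4. the clip is fully home over the frame (x of spacer in the frame of tray between -0.006 and 0.006 m and y of spacer in the frame of tray between -0.005 and 0.005 m and z of spacer in the frame of tray between -0.0025 and 0.0025 m and angle between the z axis of each of spacer, cassette, frame and the z axis of tray, either way round below 0.06 rad and angle between the x axis of each of spacer, cassette, frame and the x axis of tray, either way round below 0.12 rad and x of cassette in the frame of tray between -0.006 and 0.006 m and y of cassette in the frame of tray between -0.005 and 0.005 m and z of cassette in the frame of tray between 0.0055 and 0.0105 m and x of frame in the frame of tray between -0.006 and 0.006 m and y of frame in the frame of tray between -0.005 and 0.005 m and z of frame in the frame of tray between 0.0175 and 0.0225 m and value of joint clip above 0.026 m), for 0.2 s.
At the end, for the whole second after the job is handed in: Spacer, cassette, frame at rest in the pocket in that order (undersides 0, 8, 20 mm above its floor, +/-2.5 mm; within 6 mm of its centre in x, 5 in y; flat to 0.06, square to 0.12 rad, either way round); clip joint above 0.026 m; cup, key fob, case never moved over 25 mm (all of step 4 and linear speed of each of spacer, cassette, frame below 0.02 m/s); the robot touches nothing.
It fails at once if the cup is pushed more than 25 mm (distance of cup from where it was at the start of the episode above 0.025 m).
It fails at once if the key fob is pushed more than 25 mm (distance of keyfob from where it was at the start of the episode above 0.025 m).
It fails at once if the cassette case is pushed more than 25 mm (distance of case from where it was at the start of the episode above 0.025 m).
It also fails if it takes over 72 s, if anything falls off the work surface, if the arm or the gripper's body presses on something with over 40 N, if the wrist force passes 120 N, or if a joint passes its speed limit or range.

## Working session

There is one attempt and no reset: what is moved stays moved. The work goes in short steps, Python scripts to look and compute and a shell command to move; the robot and the scene stay as the last step left them, time stands still between calls to the robot, and variables do not carry over. Pictures are saved under pics/ and viewed, about 8 in all and at most 12, crops included, and the job is handed in when it is done.

```bash
mkdir -p pics
cat > h.py <<'E'
import numpy as np, cv2
from cell import env
def ray(cam,p):
    c=env.camera_params(cam);K=np.array(c["intrinsics"],float);E=np.array(c["extrinsics"],float)
    u=cv2.undistortPoints(np.array([[p]],float),K,np.array([c["k1"],0,0,0],float))[0,0]
    d=E[:3,:3].T@np.array([u[0],-u[1],-1]);return -E[:3,:3].T@E[:3,3],d
def atz(cam,p,z):
    o,d=ray(cam,p);return o+d*(z-o[2])/d[2]
def proj(cam,P):
    c=env.camera_params(cam);K=np.array(c["intrinsics"],float);E=np.array(c["extrinsics"],float)
    q=np.atleast_2d(P)@E[:3,:3].T+E[:3,3];q=q*[1,-1,-1]
    return cv2.projectPoints(q,np.zeros(3),np.zeros(3),K,np.array([c["k1"],0,0,0],float))[0][:,0]
def save(cam,n):
    im=np.array(env.grab_frame(cam));cv2.imwrite(f"pics/{n}.png",im[:,:,::-1]);return im
E
python3 - <<'E'
from h import *
np.set_printoptions(precision=1,suppress=True)
s=env.get_state();print(s["t"],s["position"],np.array(s["orientation"]),s["force"],s["finger_gap"])
ims=[save(c,c+"1") for c in("top","scene")]
for c in("top","scene"):
    p=env.camera_params(c);E=np.array(p["extrinsics"]);print(c,p["k1"],p["intrinsics"][0][0],-E[:3,:3].T@E[:3,3])
    for n in("tray","stand","spacer","cassette","frame","case","keyfob","cup","clip_knob"):
        print(n,[(np.round(d["point"]),round(d["conf"],2),atz(c,d["point"],{"tray":45,"clip_knob":148}.get(n,0))[:2]) for d in env.landmark_of(c,n)[:3]])
E
```

```text
0.0 [ 193.1 -620.2  230.7] [[-0.   1.   0.3]
 [ 0.   0.3 -1. ]
 [-1.   0.  -0. ]] [-0.2  0.5  0.1] 85.1348140363229
top -0.1484500674467239 512.4570296216539 [ 455.5  -59.  1248.2]
tray [(array([405., 262.]), 0.65, array([ 510.6, -214.8]))]
stand [(array([403., 264.]), 0.77, array([ 507.9, -215.6]))]
spacer [(array([322., 294.]), 0.64, array([440.8, -16.5]))]
cassette [(array([317., 208.]), 0.96, array([652.5,  -9.3]))]
frame [(array([162., 221.]), 0.91, array([633.8, 381.8])), (array([192., 276.]), 0.75, array([492.5, 304.4])), (array([254., 284.]), 0.65, array([469.4, 148.5]))]
case [(array([226., 171.]), 0.77, array([752.9, 216.8]))]
keyfob [(array([502., 286.]), 0.82, array([ 447.7, -460.4])), (array([358., 173.]), 0.23, array([ 737. , -112.5]))]
cup [(array([358., 170.]), 0.73, array([ 743.7, -115.2]))]
clip_knob [(array([422., 242.]), 0.71, array([ 548.8, -240.6]))]
scene -0.015378101998424992 551.7013074110195 [1167.9 -189.8 1136.3]
tray [(array([246., 266.]), 0.63, array([ 516.3, -208.8])), (array([137., 274.]), 0.46, array([ 478.7, -453.7]))]
stand [(array([247., 273.]), 0.69, array([ 508.4, -210.2]))]
spacer [(array([323., 233.]), 0.88, array([442.5,  -8. ]))]
cassette [(array([345., 311.]), 0.92, array([657.6, -10.8]))]
frame [(array([440., 171.]), 0.95, array([324.1, 338.2])), (array([455., 224.]), 0.87, array([493.5, 316.5])), (array([386., 229.]), 0.84, array([467.4, 146.6]))]
case [(array([459., 322.]), 0.68, array([743.2, 228.9]))]
keyfob [(array([136., 273.]), 0.87, array([ 445.3, -467.1]))]
cup [(array([305., 355.]), 0.78, array([ 739.1, -120.9]))]
clip_knob [(array([227., 254.]), 0.96, array([ 540.5, -240.6]))]
```

View pics/top1.png

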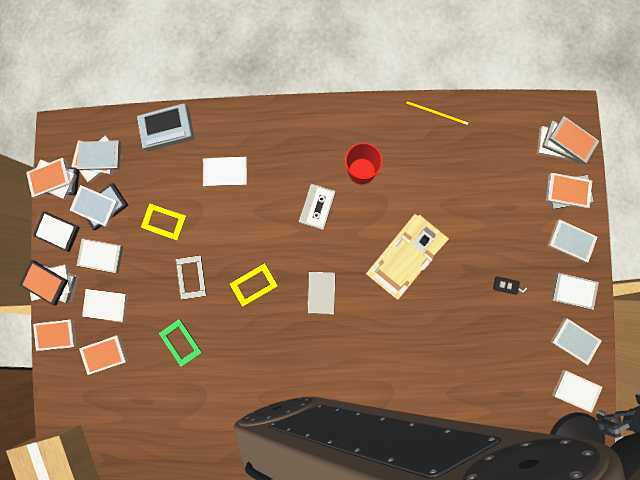

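View pics/scene1.png

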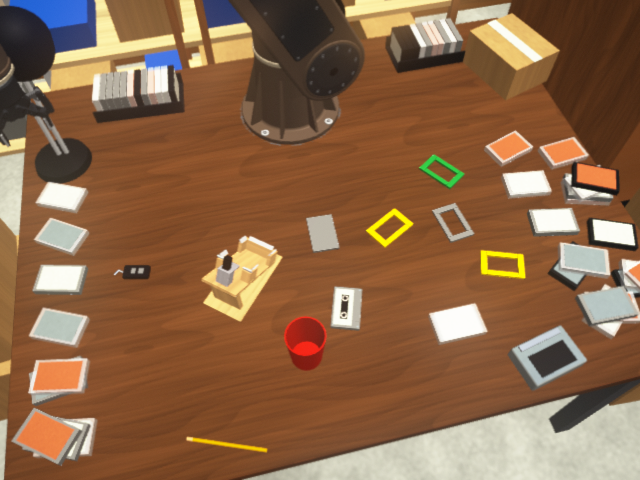

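```bash
cat > plates.py <<'E'
from h import *
np.set_printoptions(precision=1,suppress=True)
def rect(cam,im,x0,y0,z,S=130,sc=2):
    # world-rectified patch, rows = +x up, cols = -y right
    r,c=np.mgrid[0:S*sc,0:S*sc]/sc
    P=np.stack([x0+S/2-r,y0+S/2-c,np.full_like(r,z)],-1).reshape(-1,3)
    m=proj(cam,P).astype(np.float32).reshape(S*sc,S*sc,2)
    return cv2.remap(im,m[...,0],m[...,1],cv2.INTER_LINEAR)
def plate(cam,im,x0,y0,z,S=130,sc=2):
    w=rect(cam,im,x0,y0,z,S,sc);h=cv2.cvtColor(w,cv2.COLOR_RGB2HSV)
    m=((h[...,1]<75)&(h[...,2]>100)).astype(np.uint8)
    cs,_=cv2.findContours(m,cv2.RETR_EXTERNAL,cv2.CHAIN_APPROX_NONE)
    (u,v),(a,b),t=cv2.minAreaRect(max(cs,key=cv2.contourArea))
    bx=cv2.boxPoints(((u,v),(a,b),t))/sc
    bx=np.c_[x0+S/2-bx[:,1],y0+S/2-bx[:,0]]
    e=[bx[1]-bx[0],bx[2]-bx[1]];L=max(e,key=np.linalg.norm)
    return bx.mean(0),np.degrees(np.arctan2(L[1],L[0]))%180,sorted([a/sc,b/sc])
E
python3 - <<'E'
from plates import *
ims={c:cv2.imread(f"pics/{c}1.png")[:,:,::-1].copy() for c in("top","scene")}
for n,x,y,z in(("spacer",441,-12,8),("cassette",655,-10,12),("frame",493,310,8)):
    for c in ims: print(n,c,*plate(c,ims[c],x,y,z))
# stand overlay
def tray(p,x0,y0,yaw):
    p=np.atleast_2d(p).astype(float);s,c=.5,.75**.5
    q=np.c_[p[:,0]*c-p[:,2]*s,p[:,1],p[:,0]*s+p[:,2]*c+45]
    cy,sy=np.cos(yaw),np.sin(yaw)
    return np.c_[x0+cy*q[:,0]-sy*q[:,1],y0+sy*q[:,0]+cy*q[:,1],q[:,2]]
x0,y0,yaw=512,-212,-.74
out=[]
for c in ims:
    ctr=proj(c,[[x0,y0,60]])[0];sc=5;a=(ctr-[40,50]).astype(int)
    im=cv2.resize(ims[c][a[1]:a[1]+100,a[0]:a[0]+80],None,fx=sc,fy=sc,interpolation=cv2.INTER_CUBIC)
    def pl(P,col):
        q=((proj(c,P)-a+.5)*sc-.5).astype(int);cv2.polylines(im,[q],True,col,1)
    R=lambda x1,x2,y,z:tray([[x1,-y,z],[x2,-y,z],[x2,y,z],[x1,y,z]],x0,y0,yaw)
    cy,sy=np.cos(yaw),np.sin(yaw)
    pl([[x0+cy*u-sy*v,y0+sy*u+cy*v,0] for u,v in((-75,-50),(115,-50),(115,50),(-75,50))],(255,0,0))
    pl(R(-54,54,34.5,0),(0,0,255));pl(R(-54,54,34.5,27),(0,160,0))
    pl(R(86,100,8,65.5),(255,0,255))
    out.append(im)
cv2.imwrite("pics/stand.png",np.hstack(out)[:,:,::-1])
E
```

```text
spacer top [444.3 -14.4] 176.79478 [65.39753723144531, 101.7845230102539]
spacer scene [444.7 -11.6] 176.82018 [65.56556701660156, 103.5070571899414]
cassette top [654.4  -9.9] 160.88028 [65.42045593261719, 102.12419891357422]
cassette scene [655.3  -7.5] 161.11392 [65.01142883300781, 103.23147583007812]
frame top [490.2 306.6] 7.0379333 [66.69734191894531, 101.70317840576172]
frame scene [490.2 309.3] 6.5569305 [66.33908081054688, 102.52039337158203]
```

View pics/stand.png

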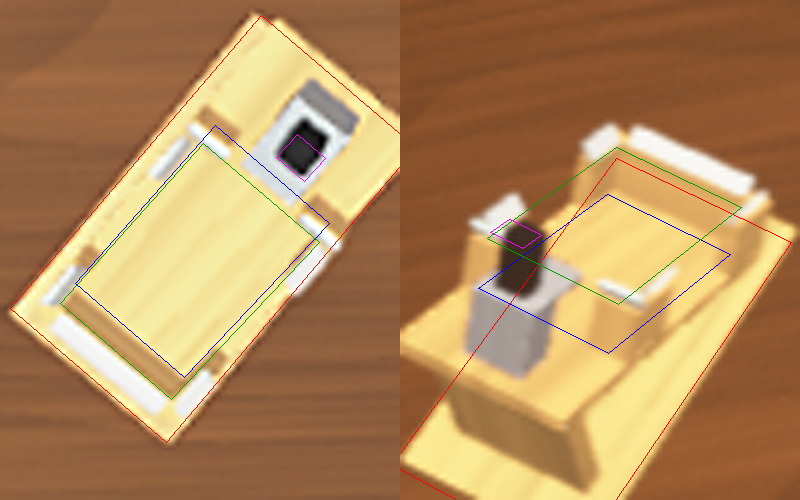

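```bash
cat > fit.py <<'E'
from h import *
from scipy.optimize import differential_evolution,minimize
def tray(p,x0,y0,yaw):
    p=np.atleast_2d(p).astype(float);s,c=.5,.75**.5
    q=np.c_[p[:,0]*c-p[:,2]*s,p[:,1],p[:,0]*s+p[:,2]*c+45]
    cy,sy=np.cos(yaw),np.sin(yaw)
    return np.c_[x0+cy*q[:,0]-sy*q[:,1],y0+sy*q[:,0]+cy*q[:,1],q[:,2]]
def lips(f,g):
    a,b=27,35;L=[[[-54,-g,a],[-54,g,a],[-54-f,g,b],[-54-f,-g,b]]]
    for s in(-1,1):
        for u,v in((-54,-30),(30,54)): L.append([[u,s*34.5,a],[v,s*34.5,a],[v,s*(34.5+f),b],[u,s*(34.5+f),b]])
        L.append([[54,s*20,a],[54,s*g,a],[54+f,s*g,b],[54+f,s*20,b]])
    return L
E
python3 - <<'E'
from fit import *
np.set_printoptions(precision=3,suppress=True)
sc=6;out=[]
for c in("top","scene"):
    im=cv2.imread(f"pics/{c}1.png")
    a=(proj(c,[[512,-212,60]])[0]-[40,50]).astype(int)
    im=cv2.resize(im[a[1]:a[1]+100,a[0]:a[0]+80],None,fx=sc,fy=sc,interpolation=cv2.INTER_CUBIC)
    h=cv2.cvtColor(im,cv2.COLOR_BGR2HSV);w=np.clip(((h[...,2].astype(float)-190)/30),0,1)*np.clip((70-h[...,1].astype(float))/30,0,1)
    w=cv2.GaussianBlur(w,(0,0),3)
    def draw(p):
        m=np.zeros(w.shape,np.float32)
        for l in lips(p[3],p[4]):
            q=((proj(c,tray(l,*p[:3]))-a+.5)*sc-.5);cv2.fillPoly(m,[np.round(q*16).astype(np.int32)],1.0,shift=4)
        return cv2.GaussianBlur(m,(0,0),3)
    cost=lambda p:((draw(p)-w)**2).mean()
    r=differential_evolution(cost,[(500,525),(-225,-200),(-.85,-.65),(3,9),(28,36)],popsize=12,maxiter=60,seed=1)
    print(c,r.x,r.fun,(w**2).mean())
    # knob
    for l in lips(r.x[3],r.x[4]):
        q=((proj(c,tray(l,*r.x[:3]))-a+.5)*sc-.5).astype(int);cv2.polylines(im,[q],True,(0,0,255),1)
    for j in (0,5):
      q=((proj(c,tray([[88-j,-8,65.5],[102-j,-8,65.5],[102-j,8,65.5],[88-j,8,65.5]],*r.x[:3]))-a+.5)*sc-.5).astype(int);cv2.polylines(im,[q],True,(255,0,255),1)
    out.append(im[:,:400])
cv2.imwrite("pics/fit.png",np.hstack(out))
E
```

```text
Traceback (most recent call last):
  File "h.py", line 10, in proj
    c=env.camera_params(cam);K=np.array(c["intrinsics"],float);E=np.array(c["extrinsics"],float)
ValueError: time passes only in moves, steps and waits
```

```bash
sed -i 's/c=env.camera_params(cam)/c=cp(cam)/; s/^from cell import env/from cell import env\nfrom functools import cache\ncp=cache(lambda n:env.camera_params(n))/' h.py
cat > dofit.py <<'E'
from fit import *
np.set_printoptions(precision=3,suppress=True)
sc=6;out=[]
for c in("top","scene"):
    im=cv2.imread(f"pics/{c}1.png")
    a=(proj(c,[[512,-212,60]])[0]-[40,50]).astype(int)
    im=cv2.resize(im[a[1]:a[1]+100,a[0]:a[0]+80],None,fx=sc,fy=sc,interpolation=cv2.INTER_CUBIC)
    h=cv2.cvtColor(im,cv2.COLOR_BGR2HSV);w=np.clip(((h[...,2].astype(float)-190)/30),0,1)*np.clip((70-h[...,1].astype(float))/30,0,1)
    w=cv2.GaussianBlur(w,(0,0),3)
    def draw(p):
        m=np.zeros(w.shape,np.float32)
        for l in lips(p[3],p[4]):
            q=((proj(c,tray(l,*p[:3]))-a+.5)*sc-.5);cv2.fillPoly(m,[np.round(q*16).astype(np.int32)],1.0,shift=4)
        return cv2.GaussianBlur(m,(0,0),3)
    cost=lambda p:((draw(p)-w)**2).mean()
    r=differential_evolution(cost,[(500,525),(-225,-200),(-.85,-.65),(3,9),(28,36)],popsize=12,maxiter=60,seed=1)
    print(c,r.x,r.fun,(w**2).mean())
    for l in lips(r.x[3],r.x[4]):
        q=((proj(c,tray(l,*r.x[:3]))-a+.5)*sc-.5).astype(int);cv2.polylines(im,[q],True,(0,0,255),1)
    for j in (0,5):
      q=((proj(c,tray([[88-j,-8,65.5],[102-j,-8,65.5],[102-j,8,65.5],[88-j,8,65.5]],*r.x[:3]))-a+.5)*sc-.5).astype(int);cv2.polylines(im,[q],True,(255,0,255),1)
    out.append(im[:,:400])
cv2.imwrite("pics/fit.png",np.hstack(out))
E
python3 dofit.py
```

```text
top [ 512.049 -210.462   -0.713    8.94    32.948] 0.020614325849900857 0.044422105098854914
scene [ 510.747 -207.504   -0.708    8.042   31.41 ] 0.006678254601975594 0.025544349777608763
```

View pics/fit.png

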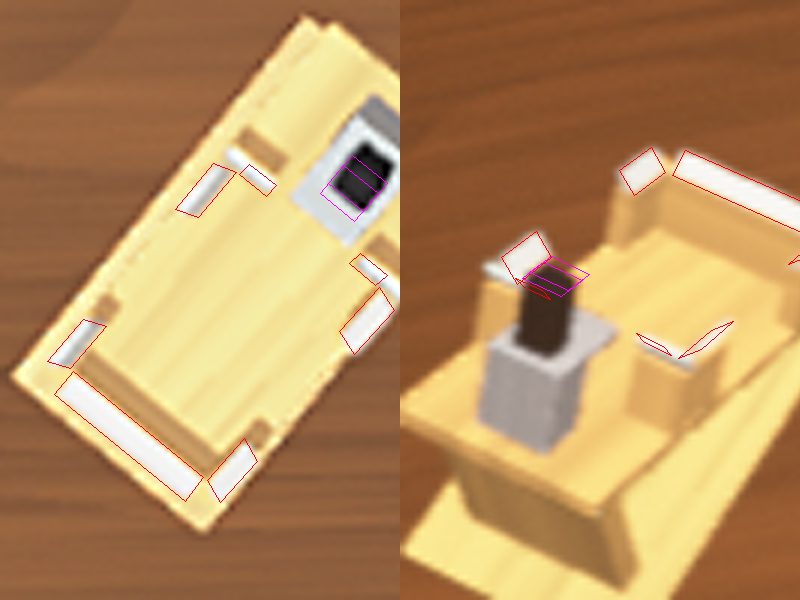

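```bash
cat > go.py <<'E'
# python3 go.py x y z theta : shift (tool axes, cm) and turn to reach it from the measured pose
import sys; from h import *
x,y,z,th=map(float,sys.argv[1:5]);s=env.get_state();R=np.array(s["orientation"],float);p=np.array(s["position"])
t0=np.arctan2(R[1,2],R[0,2]);d=R.T@(np.array([x,y,z])-p)/10
print("pos",p.round(1),"theta",round(t0,3),"shift cm",d.round(2),"turn",round((t0-th+np.pi)%(2*np.pi)-np.pi,3),"t",s["t"],"gap",round(s["finger_gap"],1),"F",np.round(s["force"],1))
E
python3 go.py 434.5 -12.4 100 -1.627;python3 go.py 434.5 -12.4 -4 -1.627
```

```text
pos [ 193.2 -620.6  231.3] theta -1.269 shift cm [ 13.13  41.11 -50.9 ] turn 0.358 t 1.0 gap 85.4 F [-0.5 -0.9  0. ]
pos [ 193.2 -620.6  231.3] theta -1.269 shift cm [ 23.53  41.11 -50.9 ] turn 0.358 t 1.0 gap 85.4 F [-0.5 -0.9  0. ]
```

```bash
python3 -m handwheel '[[0,20,-25,0.18],[0,41.11,-50.9,0.358],[0,41.11,-50.9,0.358],[0,41.11,-50.9,0.358],[0,41.11,-50.9,0.358],[5,41.11,-50.9,0.358],[10,41.11,-50.9,0.358],[13,41.11,-50.9,0.358],[13,41.11,-50.9,0.358],[13,41.11,-50.9,0.358]]' -1 20; python3 go.py 434.5 -12.4 -4 -1.627
```

```text
t: 2.25
position: [416.8, -57.4, 124.0]
orientation: [[0.001, 0.998, -0.056], [-0.0, -0.056, -0.998], [-1.0, 0.001, 0.0]]
force: [1.4, -1.2, 0.1]
finger_gap: 85.5
pos [416.8 -57.4 124. ] theta -1.627 shift cm [12.81  1.49 -4.6 ] turn -0.0 t 2.25 gap 85.5 F [ 1.4 -1.2  0.1]
```

```bash
python3 -m handwheel '[[0,1.49,-4.6,0],[3,1.49,-4.6,0],[6,1.49,-4.6,0],[6,1.49,-4.6,0],[6,1.49,-4.6,0]]'; python3 go.py 434.5 -12.4 -4 -1.627
python3 - <<'E'
from h import *
save("top","top2");save("scene","scene2")
for c in("top","scene"):
  im=cv2.imread(f"pics/{c}2.png");a=proj(c,[[444,-13,0]])[0].astype(int);print(a)
  o=im[a[1]-60:a[1]+40,a[0]-40:a[0]+40]
  cv2.imwrite(f"pics/{c}2c.png",cv2.resize(o,None,fx=5,fy=5))
cv2.imwrite("pics/two.png",np.hstack([cv2.imread(f"pics/{c}2c.png") for c in("top","scene")]))
E
```

```text
t: 2.88
position: [433.7, -14.2, 65.2]
orientation: [[0.0, 0.998, -0.056], [-0.0, -0.056, -0.998], [-1.0, 0.0, 0.0]]
force: [0.1, -0.2, 0.3]
finger_gap: 85.5
pos [433.7 -14.2  65.2] theta -1.627 shift cm [ 6.92  0.07 -0.18] turn -0.0 t 2.875 gap 85.5 F [ 0.1 -0.2  0.3]
[320 292]
[321 234]
```

View pics/two.png

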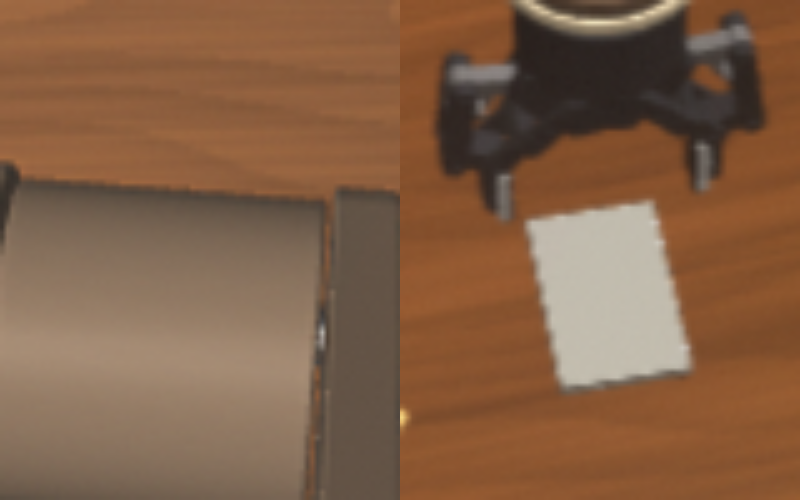

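```bash
python3 -m handwheel '[[3,0.05,-0.1,0],[5.5,0.05,-0.1,0],[6.9,0.05,-0.1,0],[6.9,0.05,-0.1,0]]' -1; python3 -m handwheel '[[0,0,0,0],[0,0,0,0],[0,0,0,0],[0,0,0,0],[0,0,0,0],[0,0,0,0]]' 1 30
```

```text
t: 3.48
position: [433.8, -13.1, -4.7]
orientation: [[-0.001, 0.998, -0.056], [0.0, -0.056, -0.998], [-1.0, -0.001, -0.0]]
force: [-0.1, -0.4, -0.5]
finger_gap: 85.5
t: 4.22
position: [434.5, -13.1, -3.6]
orientation: [[0.001, 0.998, -0.056], [-0.0, -0.056, -0.998], [-1.0, 0.001, 0.0]]
force: [-0.9, -0.9, 6.2]
finger_gap: 62.9
```

```bash
python3 -m handwheel '[[-5,0,0,0],[-10,0,0,0],[-12,0,0,0],[-12,0,0,0],[-12,0,0,0]]'; python3 go.py 474.3 -177 117 -2.282
python3 - <<'E'
from plates import *
im=save("scene","scene3");s=env.get_state();p=np.array(s["position"]);print(p)
# plate top z = TCP+7.6+4
print(plate("scene",im,p[0]+10,p[1],p[2]+11.6,S=150))
cv2.imwrite("pics/s3c.png",rect("scene",im,p[0]+10,p[1],p[2]+11.6,150)[:,:,::-1])
E
```

```text
t: 4.85
position: [433.7, -13.0, 115.3]
orientation: [[0.0, 0.998, -0.056], [0.0, -0.056, -0.998], [-1.0, 0.0, -0.0]]
force: [1.0, -0.4, -1.2]
finger_gap: 63.2
pos [433.7 -13.  115.3] theta -1.627 shift cm [-0.17  4.98 16.14] turn 0.655 t 4.85 gap 63.2 F [ 1.  -0.4 -1.2]
[433.4 -13.  114.9]
(array([444.1, -10. ]), np.float64(175.31409639774623), [81.0396957397461, 103.92198181152344])
```

View pics/s3c.png

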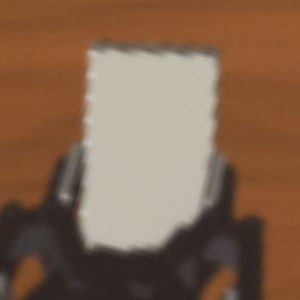

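```bash
python3 -m handwheel '[[-0.2,2,6,0.187],[-0.2,4,12,0.37],[-0.2,4.98,16.1,0.655],[-0.2,4.98,16.1,0.655],[-0.2,4.98,16.1,0.655],[-0.2,4.98,16.1,0.655]]'; python3 go.py 474 -176.4 117 -2.282
python3 - <<'E'
from fit import *
im=save("scene","scene4");s=env.get_state();p=np.array(s["position"]);R=np.array(s["orientation"]);th=np.arctan2(R[1,2],R[0,2])
a=(proj("scene",[[500,-200,70]])[0]-[40,50]).astype(int);sc=6
o=cv2.resize(im[a[1]:a[1]+100,a[0]:a[0]+80],None,fx=sc,fy=sc,interpolation=cv2.INTER_CUBIC)
def pl(P,col): cv2.polylines(o,[((proj("scene",P)-a+.5)*sc-.5).astype(int)],True,col,1)
u=np.array([-np.sin(th),np.cos(th),0]);v=np.array([np.cos(th),np.sin(th),0]);c=p+10*u+[0,0,11.6]
pl([c+50*u+32*v,c+50*u-32*v,c-50*u-32*v,c-50*u+32*v],(0,0,255))
for l in lips(8,31.5): pl(tray(l,511.1,-208.4,-.711),(255,0,0))
cv2.imwrite("pics/s4.png",o[:,:,::-1])
E
```

```text
t: 5.65
position: [474.1, -176.0, 116.8]
orientation: [[-0.001, 0.759, -0.651], [0.001, -0.651, -0.759], [-1.0, -0.001, 0.0]]
force: [-0.4, -1.0, -0.8]
finger_gap: 63.2
pos [ 474.1 -176.   116.8] theta -2.279 shift cm [-0.02  0.02  0.04] turn 0.003 t 5.65 gap 63.2 F [-0.4 -1.  -0.8]
```

View pics/s4.png

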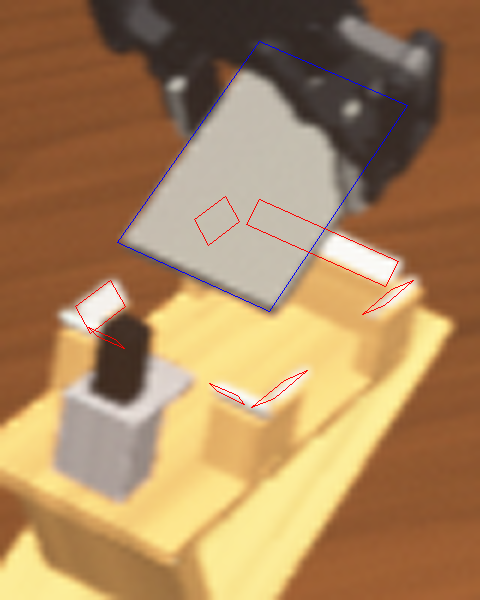

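```bash
python3 -m handwheel '[[1.7,1,0,0],[3.4,2,0,0],[4.8,2.8,0,0],[5.2,3,0,0],[5.2,3,0,0]]' 1 20; python3 -m handwheel '[[0.5,0.04,0,0],[1,0.07,0,0],[1.5,0.1,0,0],[1.5,0.1,0,0]]'
```

```text
t: 6.32
position: [497.1, -196.0, 65.2]
orientation: [[-0.001, 0.758, -0.653], [0.0, -0.653, -0.758], [-1.0, -0.001, 0.0]]
force: [-0.1, 0.1, -0.7]
finger_gap: 62.6
t: 6.82
position: [497.6, -196.4, 50.3]
orientation: [[-0.001, 0.758, -0.653], [0.0, -0.653, -0.758], [-1.0, -0.001, 0.0]]
force: [-2.8, 3.7, 2.8]
finger_gap: 62.8
```

```bash
cat > look.py <<'E'
import sys;from fit import *
n=sys.argv[1];im=save("scene",n);x,y,z=map(float,(sys.argv[2:5] or (500,-200,70)))
a=(proj("scene",[[x,y,z]])[0]-[40,50]).astype(int)
o=cv2.resize(im[a[1]:a[1]+100,a[0]:a[0]+80],None,fx=6,fy=6,interpolation=cv2.INTER_CUBIC)
cv2.imwrite(f"pics/{n}c.png",o[:,:,::-1])
E
python3 look.py s5
```

```text
(no output)
```

View pics/s5c.png

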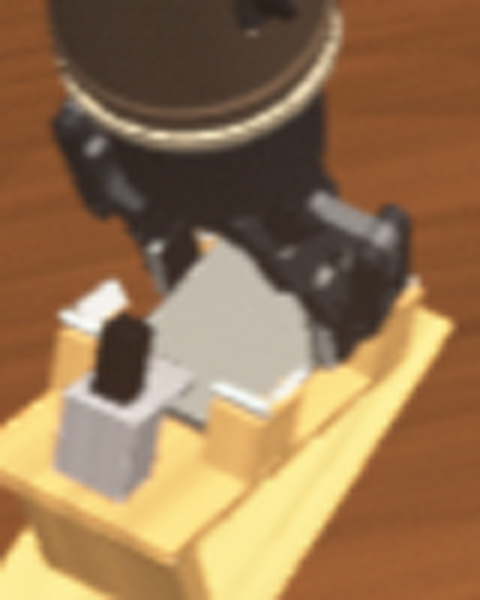

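```bash
python3 -m handwheel '[[0.4,0.1,0,0],[0.8,0.2,0,0],[0.8,0.2,0,0]]'; python3 -m handwheel '[[0,0,0,0],[0,0,0,0],[0,0,0,0],[0,0,0,0]]' -1; python3 -m handwheel '[[-3,0,0,0],[-7,-2,0,0],[-12,-5,0,0],[-14,-10,0,0],[-16,-16,0,0],[-16,-20,0,0],[-16,-20,0,0]]'; python3 look.py s6
```

```text
t: 7.25
position: [499.2, -197.9, 42.5]
orientation: [[-0.001, 0.758, -0.653], [0.0, -0.653, -0.758], [-1.0, -0.001, 0.0]]
force: [-3.6, 4.2, 1.9]
finger_gap: 62.6
t: 7.75
position: [499.7, -198.2, 42.5]
orientation: [[0.0, 0.758, -0.653], [-0.0, -0.653, -0.758], [-1.0, 0.0, -0.0]]
force: [-0.0, -0.6, 0.7]
finger_gap: 85.3
t: 8.62
position: [345.8, -66.1, 202.7]
orientation: [[-0.0, 0.758, -0.652], [0.0, -0.652, -0.758], [-1.0, -0.0, 0.0]]
force: [0.7, -0.3, 0.5]
finger_gap: 85.0
```

View pics/s6c.png

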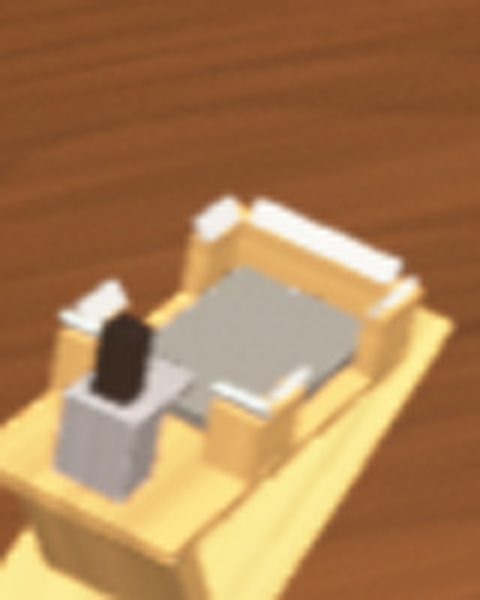

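```bash
python3 go.py 645.6 -4.9 50 -1.902
```

```text
pos [347.7 -67.1 202.9] theta -2.281 shift cm [ 15.32  18.52 -24.13] turn -0.379 t 8.675 gap 85.6 F [ 0.9 -0.6 -0.5]
```

```bash
python3 -m handwheel '[[0,4,-5,-0.1],[0,8,-10,-0.25],[0,12,-15,-0.379],[4,16,-20,-0.379],[9,18.52,-24.1,-0.379],[14,18.52,-24.1,-0.379],[15.3,18.52,-24.1,-0.379],[15.3,18.52,-24.1,-0.379],[15.3,18.52,-24.1,-0.379]]' -1; python3 go.py 645.6 -4.9 -2.5 -1.902
```

```text
t: 9.8
position: [646.6, -6.4, 51.5]
orientation: [[0.002, 0.945, -0.327], [-0.0, -0.327, -0.945], [-1.0, 0.002, -0.001]]
force: [-0.8, -0.0, -0.8]
finger_gap: 85.2
pos [646.6  -6.4  51.5] theta -1.903 shift cm [ 5.4  -0.15 -0.11] turn -0.001 t 9.8 gap 85.2 F [-0.8 -0.  -0.8]
```

```bash
python3 -m handwheel '[[3,0,0,0],[5.2,0,0,0],[5.25,0,0,0],[5.25,0,0,0]]' -1; python3 -m handwheel '[[0,0,0,0],[0,0,0,0],[0,0,0,0],[0,0,0,0],[0,0,0,0],[0,0,0,0]]' 1 30;python3 -m handwheel '[[-5,0,0,0],[-10,0,0,0],[-12,0,0,0],[-12,0,0,0],[-12,0,0,0]]'; python3 go.py 473.8 -176 118 -2.282
```

```text
t: 10.3
position: [646.2, -6.0, -2.1]
orientation: [[0.001, 0.945, -0.326], [-0.0, -0.326, -0.945], [-1.0, 0.001, -0.0]]
force: [-0.7, -0.3, 0.3]
finger_gap: 85.7
t: 11.05
position: [646.3, -5.9, -2.0]
orientation: [[0.001, 0.945, -0.326], [-0.0, -0.326, -0.945], [-1.0, 0.001, -0.0]]
force: [-1.5, -0.0, 7.2]
finger_gap: 63.0
t: 11.68
position: [645.2, -5.8, 116.2]
orientation: [[-0.001, 0.945, -0.326], [0.0, -0.326, -0.945], [-1.0, -0.001, 0.0]]
force: [-0.6, 0.8, -0.5]
finger_gap: 63.2
pos [645.2  -5.8 116.2] theta -1.903 shift cm [ -0.16 -10.65  21.67] turn 0.379 t 11.675 gap 63.2 F [-0.6  0.8 -0.5]
```

```bash
python3 go.py 471 -173.6 125 -2.282; python3 -m handwheel '[[-0.9,-5,1,0],[-0.9,-9,5,0.15],[-0.9,-11,10,0.3],[-0.9,-11,15,0.379],[-0.9,-10.85,20,0.379],[-0.9,-10.85,21.3,0.379],[-0.9,-10.85,21.3,0.379],[-0.9,-10.85,21.3,0.379]]';python3 go.py 471 -173.6 125 -2.282
```

```text
pos [645.2  -5.8 116.2] theta -1.903 shift cm [ -0.86 -10.99  21.54] turn 0.379 t 11.675 gap 63.2 F [-0.6  0.8 -0.5]
t: 12.68
position: [473.7, -170.9, 125.5]
orientation: [[-0.001, 0.758, -0.652], [0.001, -0.652, -0.758], [-1.0, -0.001, 0.0]]
force: [0.7, 0.1, 0.1]
finger_gap: 63.2
pos [ 473.7 -170.9  125.5] theta -2.281 shift cm [ 0.05 -0.03  0.38] turn 0.001 t 12.675 gap 63.2 F [0.7 0.1 0.1]
```

```bash
python3 -m handwheel '[[0,0,0.3,0],[0,0,0.3,0],[0,0,0.3,0]]' 1 20;python3 go.py 471 -173.6 125 -2.282; python3 go.py 493.7 -193.2 73.2 -2.282
```

```text
t: 13.05
position: [471.8, -173.8, 126.0]
orientation: [[-0.0, 0.758, -0.652], [0.0, -0.652, -0.758], [-1.0, -0.0, 0.0]]
force: [-0.1, 0.6, -0.3]
finger_gap: 62.9
pos [ 471.8 -173.8  126. ] theta -2.281 shift cm [ 0.1  -0.07  0.04] turn 0.001 t 13.05 gap 62.9 F [-0.1  0.6 -0.3]
pos [ 471.8 -173.8  126. ] theta -2.281 shift cm [5.28 2.93 0.04] turn 0.001 t 13.05 gap 62.9 F [-0.1  0.6 -0.3]
```

```bash
python3 -m handwheel '[[1.7,0.93,0.04,0],[3.4,1.9,0.04,0],[4.8,2.7,0.04,0],[5.2,2.9,0.04,0],[5.2,2.9,0.04,0]]' 1 20; python3 -m handwheel '[[0.5,0.02,0,0],[1,0.04,0,0],[1.6,0.07,0,0],[1.6,0.07,0,0]]';  python3 -m handwheel '[[0.4,0.1,0,0],[0.8,0.2,0,0],[0.8,0.2,0,0]]'
```

```text
t: 13.68
position: [493.1, -193.3, 73.4]
orientation: [[-0.001, 0.757, -0.653], [0.0, -0.653, -0.757], [-1.0, -0.001, 0.0]]
force: [-1.3, -0.7, -0.6]
finger_gap: 63.1
t: 14.18
position: [493.3, -193.3, 57.8]
orientation: [[-0.001, 0.758, -0.653], [0.001, -0.653, -0.758], [-1.0, -0.001, 0.0]]
force: [-2.9, 3.3, 3.9]
finger_gap: 62.9
t: 14.55
position: [495.1, -194.9, 50.0]
orientation: [[-0.001, 0.758, -0.653], [0.0, -0.653, -0.758], [-1.0, -0.001, 0.0]]
force: [-3.0, 3.3, 3.1]
finger_gap: 62.9
```

```bash
python3 -m handwheel '[[0,0,0,0],[0,0,0,0],[0,0,0,0],[0,0,0,0]]' -1; python3 -m handwheel '[[-3,0,0,0],[-7,-2,0,0],[-12,-5,0,0],[-14,-10,0,0],[-14,-12,-6,-0.187],[-14,-12,-12,-0.37],[-14,-12,-16,-0.55],[-14,-12,-16,-0.55]]'; python3 look.py s7;python3 go.py 480.2 307.3 40 -1.452
```

```text
t: 15.05
position: [495.6, -195.1, 50.0]
orientation: [[0.0, 0.758, -0.653], [-0.0, -0.653, -0.758], [-1.0, 0.0, -0.0]]
force: [-0.0, 0.1, -0.4]
finger_gap: 85.3
t: 16.05
position: [510.6, 6.4, 190.0]
orientation: [[0.001, 0.988, -0.155], [0.0, -0.155, -0.988], [-1.0, 0.001, -0.0]]
force: [-0.3, -0.6, -0.0]
finger_gap: 85.5
pos [509.2   5.3 189.7] theta -1.731 shift cm [ 14.97  -7.67 -29.35] turn -0.279 t 16.1 gap 85.2 F [-0.5 -0.2  0.4]
```

View pics/s7c.png

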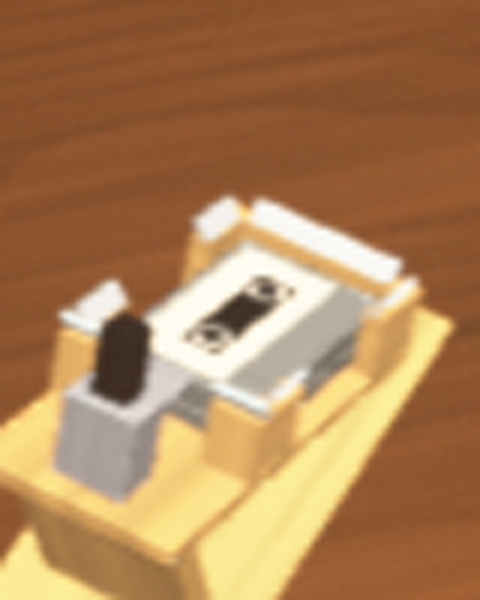

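```bash
python3 - <<'E'
from fit import *
for c in("scene","top"):
    env.grab_frame(c)
    for n,z in(("cassette",8),("spacer",0)):
        P=[proj(c,tray([dx,0,zz],510.9,-208,-.711))[0].round(1).tolist() for dx,zz in((0,z),(-4,z),(0,z+12))]
        print(c,n,[(np.round(d["point"],1).tolist(),round(d["conf"],2)) for d in env.landmark_of(c,n)[:2]],P)
E
python3 -m handwheel '[[0,-2,-6,-0.1],[0,-4,-12,-0.2],[0,-6,-18,-0.279],[4,-7.67,-24,-0.279],[9,-7.67,-29.35,-0.279],[13,-7.67,-29.35,-0.279],[14,-7.67,-29.35,-0.279],[14,-7.67,-29.35,-0.279]]' -1; python3 go.py 480.3 307.4 -3.4 -1.452
```

```text
scene cassette [([246.4, 262.3], 0.81)] [[246.3, 261.2], [247.2, 260.4], [247.2, 256.8]]
scene spacer [([247.2, 264.6], 0.36)] [[245.8, 264.0], [246.7, 263.3], [246.6, 259.7]]
top cassette [([398.6, 267.9], 0.91)] [[401.2, 263.1], [400.2, 264.3], [400.1, 264.9]]
top spacer [] [[401.9, 262.0], [400.9, 263.1], [400.8, 263.7]]
t: 17.4
position: [480.2, 305.4, 50.1]
orientation: [[-0.001, 0.993, 0.117], [-0.001, 0.117, -0.993], [-1.0, -0.001, 0.001]]
force: [-0.2, 1.0, 0.4]
finger_gap: 85.7
pos [480.2 305.4  50.1] theta -1.454 shift cm [ 5.35  0.03 -0.2 ] turn -0.002 t 17.4 gap 85.7 F [-0.2  1.   0.4]
```

```bash
python3 - <<'E'
from fit import *
a=(proj("scene",[[500,-200,70]])[0]-[40,50]).astype(int)
for x,z in((-50,8),(-54,8),(-50,20),(-54,20),(-54,27)):
  print(x,z,((proj("scene",tray([[x,-32,z],[x,32,z]],510.9,-208,-.711))-a+.5)*6-.5).round().tolist())
E
python3 -m handwheel '[[3,0,-0.1,0],[5.2,0,-0.1,0],[5.3,0,-0.1,0],[5.3,0,-0.1,0]]' -1; python3 -m handwheel '[[0,0,0,0],[0,0,0,0],[0,0,0,0],[0,0,0,0],[0,0,0,0],[0,0,0,0]]' 1 25
```

```text
-50 8 [[233.0, 268.0], [373.0, 331.0]]
-54 8 [[238.0, 264.0], [378.0, 327.0]]
-50 20 [[238.0, 242.0], [379.0, 305.0]]
-54 20 [[243.0, 238.0], [384.0, 301.0]]
-54 27 [[246.0, 223.0], [387.0, 286.0]]
t: 17.9
position: [481.4, 307.4, -1.2]
orientation: [[0.002, 0.993, 0.117], [0.001, 0.117, -0.993], [-1.0, 0.002, -0.001]]
force: [0.0, 0.7, -0.9]
finger_gap: 85.5
t: 18.65
position: [481.0, 307.7, -1.7]
orientation: [[0.002, 0.993, 0.118], [0.001, 0.118, -0.993], [-1.0, 0.002, -0.001]]
force: [-0.1, -2.4, 13.1]
finger_gap: 63.2
```

```bash
python3 -m handwheel '[[-4,0,0,0],[-10,0,0,0],[-14.4,0,0,0],[-14.4,0,0,0],[-14.4,0,0,0]]'; python3 go.py 464 -167.5 142 -2.282
```

```text
t: 19.27
position: [480.0, 307.3, 140.9]
orientation: [[0.0, 0.993, 0.118], [0.0, 0.118, -0.993], [-1.0, 0.0, -0.0]]
force: [0.0, 0.0, -1.4]
finger_gap: 62.4
pos [480.  307.3 140.9] theta -1.453 shift cm [-0.11 -7.17 46.96] turn 0.829 t 19.275 gap 62.4 F [ 0.   0.  -1.4]
```

```bash
python3 -m handwheel '[[0,-0.8,6,0.1],[0,-1.6,12,0.2],[0,-2.6,18,0.3],[0,-3.5,24,0.45],[0,-4.5,30,0.6],[0,-5.5,36,0.75],[0,-6.4,42,0.829],[0,-7.1,46.9,0.829],[0,-7.1,46.9,0.829],[0,-7.1,46.9,0.829]]';python3 -m handwheel '[[0,0,0,0],[0,0,0,0]]'; python3 go.py 464 -167.5 142 -2.282; python3 look.py s8
```

```text
t: 20.52
position: [464.0, -166.2, 139.9]
orientation: [[-0.002, 0.757, -0.653], [0.001, -0.653, -0.757], [-1.0, -0.002, 0.001]]
force: [0.2, -0.2, -0.6]
finger_gap: 62.8
t: 20.78
position: [464.9, -165.6, 140.8]
orientation: [[-0.0, 0.759, -0.652], [0.0, -0.652, -0.759], [-1.0, -0.0, 0.0]]
force: [0.1, 0.7, 0.0]
finger_gap: 62.7
pos [ 464.9 -165.6  140.8] theta -2.28 shift cm [-0.12  0.05  0.2 ] turn 0.002 t 20.775 gap 62.7 F [0.1 0.7 0. ]
```

View pics/s8c.png

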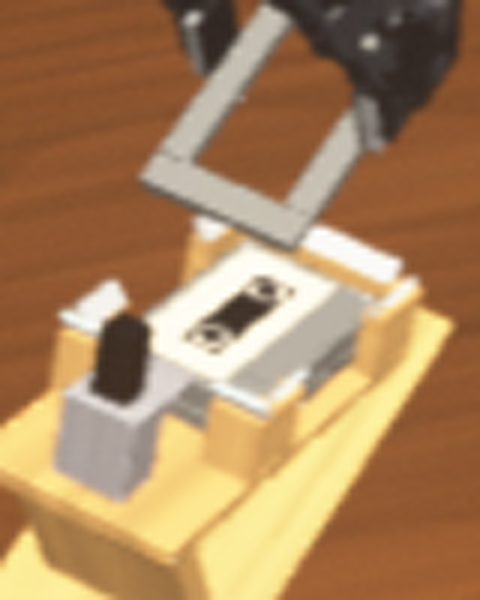

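```bash
python3 -m handwheel '[[1,0.6,0.2,0],[2.8,1.7,0.2,0],[4.6,2.8,0.2,0],[5.5,3.4,0.2,0],[5.5,3.4,0.2,0]]' 1 20; python3 go.py 489.8 -189.8 84.4 -2.282; python3 -m handwheel '[[0.5,0.04,0,0],[1,0.07,0,0],[1.6,0.1,0,0],[1.6,0.1,0,0]]'
```

```text
t: 21.45
position: [489.1, -190.4, 85.2]
orientation: [[-0.001, 0.757, -0.653], [0.001, -0.653, -0.757], [-1.0, -0.001, 0.0]]
force: [-0.6, -0.2, -0.2]
finger_gap: 62.8
pos [ 489.1 -190.4   85.2] theta -2.282 shift cm [ 0.08  0.01 -0.09] turn -0.0 t 21.45 gap 62.8 F [-0.6 -0.2 -0.2]
t: 21.95
position: [489.9, -190.9, 69.6]
orientation: [[-0.0, 0.758, -0.653], [0.0, -0.653, -0.758], [-1.0, -0.0, 0.0]]
force: [-1.7, 2.3, 2.8]
finger_gap: 62.7
```

```bash
python3 -m handwheel '[[0.4,0.1,-0.05,0],[0.85,0.22,-0.05,0],[0.85,0.22,-0.05,0]]'; python3 -m handwheel '[[0,0,0,0],[0,0,0,0],[0,0,0,0],[0,0,0,0]]' -1; python3 -m handwheel '[[-3,0,0,0],[-7,-2,0,0],[-12,-5,0,0],[-14,-10,0,0],[-14,-14,0,0],[-14,-16,0,0],[-14,-16,0,0],[-14,-16,0,0]]'; python3 look.py s9
python3 - <<'E'
from fit import *
from plates import *
a=(proj("scene",[[500,-200,70]])[0]-[40,50]).astype(int)
for x,z in((-50,20),(-50,28),(-54,28)):
  print(x,z,((proj("scene",tray([[x,-32,z],[x,32,z]],510.9,-208,-.711))-a+.5)*6-.5).round().tolist())
for c in("scene","top"):
    env.grab_frame(c)
    for n in("clip_knob","frame"):
      print(c,n,[(np.round(d["point"],1).tolist(),round(d["conf"],2)) for d in env.landmark_of(c,n)[:4]],[proj(c,tray([95-j,0,65.5],510.9,-208,-.711))[0].round(1).tolist() for j in(0,5)],proj(c,tray([0,0,20],510.9,-208,-.711))[0].round(1))
E
```

```text
t: 22.32
position: [492.0, -192.0, 61.1]
orientation: [[-0.0, 0.758, -0.653], [0.0, -0.653, -0.758], [-1.0, -0.0, 0.0]]
force: [-2.3, 2.3, 1.8]
finger_gap: 62.9
t: 22.82
position: [492.2, -192.1, 61.5]
orientation: [[0.0, 0.758, -0.653], [-0.0, -0.653, -0.758], [-1.0, 0.0, -0.0]]
force: [-0.0, -0.4, -0.7]
finger_gap: 85.2
t: 23.82
position: [372.1, -88.3, 201.5]
orientation: [[0.001, 0.758, -0.653], [-0.0, -0.653, -0.758], [-1.0, 0.001, -0.0]]
force: [0.1, -0.2, -0.3]
finger_gap: 85.1
-50 20 [[238.0, 242.0], [379.0, 305.0]]
-50 28 [[241.0, 225.0], [383.0, 288.0]]
-54 28 [[247.0, 221.0], [388.0, 284.0]]
scene clip_knob [([230.5, 256.2], 0.65)] [[227.7, 257.2], [229.0, 256.2]] [247.2 256.8]
scene frame [([250.3, 257.4], 0.92), ([391.3, 225.6], 0.83), ([438.7, 170.0], 0.8), ([498.9, 263.1], 0.73)] [[227.7, 257.2], [229.0, 256.2]] [247.2 256.8]
top clip_knob [] [[422.1, 241.7], [420.6, 243.4]] [400.1 264.9]
top frame [([252.1, 283.7], 0.95), ([180.2, 340.4], 0.84), ([162.0, 221.6], 0.8), ([402.7, 268.3], 0.77)] [[422.1, 241.7], [420.6, 243.4]] [400.1 264.9]
```

View pics/s9c.png

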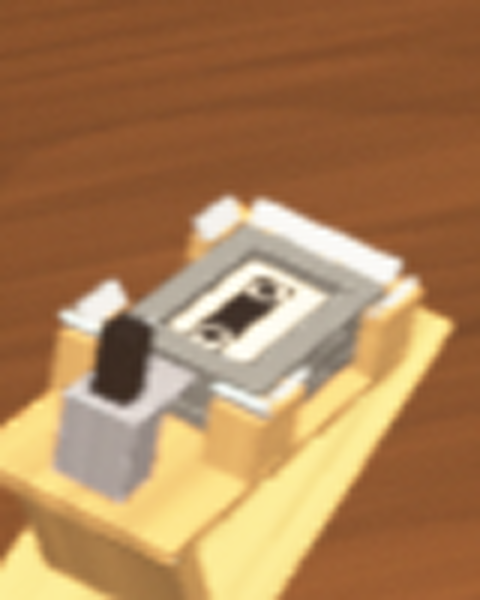

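```bash
python3 go.py 549.5 -241.3 190 -2.282;python3 -m handwheel '[[0,4,0,0],[0,9,0,0],[0,15,0,0],[0,21,0,0],[0,23.4,0,0],[0,23.4,0,0],[0,23.4,0,0]]' -1; python3 go.py 549.5 -241.3 133 -2.282
```

```text
pos [371.  -87.9 201.3] theta -2.282 shift cm [ 1.12 23.54 -0.03] turn -0.0 t 24.175 gap 85.5 F [0.2 0.8 0.1]
t: 25.05
position: [547.2, -239.8, 201.0]
orientation: [[-0.001, 0.758, -0.653], [0.001, -0.653, -0.758], [-1.0, -0.001, 0.0]]
force: [-1.5, 0.3, 0.4]
finger_gap: 85.6
pos [ 547.2 -239.8  201. ] theta -2.282 shift cm [ 6.8   0.28 -0.04] turn 0.0 t 25.05 gap 85.6 F [-1.5  0.3  0.4]
```

```bash
python3 -m handwheel '[[2,0.15,0,0],[4,0.15,0,0],[6,0.15,0,0],[6.8,0.15,0,0],[6.8,0.15,0,0]]' -1; python3 -m handwheel '[[0,0,0,0],[0,0,0,0],[0,0,0,0],[0,0,0,0],[0,0,0,0],[0,0,0,0],[0,0,0,0],[0,0,0,0]]' 1 20; python3 go.py 549.5 -241.3 133 -2.282
```

```text
t: 25.68
position: [548.8, -240.9, 133.5]
orientation: [[-0.001, 0.758, -0.652], [0.0, -0.652, -0.758], [-1.0, -0.001, 0.0]]
force: [0.2, 0.6, 0.6]
finger_gap: 85.5
t: 26.68
position: [548.7, -241.7, 133.6]
orientation: [[-0.001, 0.758, -0.653], [-0.0, -0.653, -0.758], [-1.0, -0.0, 0.001]]
force: [-5.5, -3.6, 3.8]
finger_gap: 15.1
pos [ 548.7 -241.7  133.6] theta -2.282 shift cm [ 0.06  0.03 -0.08] turn -0.0 t 26.675 gap 15.1 F [-5.5 -3.6  3.8]
```

```bash
python3 -m handwheel '[[0.25,-0.43,0.03,0],[0.5,-0.87,0.05,0],[0.75,-1.3,0.05,0],[1,-1.73,0.05,0],[1.2,-2.08,0.05,0],[1.2,-2.08,0.05,0]]'; python3 -m handwheel '[[0.1,-0.17,0,0],[0.2,-0.35,0,0],[0.3,-0.52,0,0],[0.3,-0.52,0,0]]'
```

```text
t: 27.42
position: [532.6, -227.8, 121.3]
orientation: [[-0.001, 0.758, -0.653], [0.001, -0.653, -0.758], [-1.0, -0.001, 0.0]]
force: [-3.4, 0.6, 1.7]
finger_gap: 15.5
t: 27.92
position: [530.5, -225.8, 119.5]
orientation: [[0.003, 0.758, -0.653], [-0.002, -0.653, -0.758], [-1.0, 0.003, -0.0]]
force: [-2.6, -4.4, 14.0]
finger_gap: 15.2
```

```bash
python3 -m handwheel '[[0,0,0,0],[0,0,0,0],[0,0,0,0],[0,0,0,0]]' -1; python3 -m handwheel '[[-4,0,0,0],[-9,0,0,0],[-10,-6,0,0],[-10,-12,0,0],[-10,-18,0,0],[-10,-20,0,0],[-10,-20,0,0],[-10,-20,0,0]]' -1; python3 look.py s10
python3 - <<'E'
from fit import *
a=(proj("scene",[[500,-200,70]])[0]-[40,50]).astype(int)
o=cv2.imread("pics/s10c.png")
def pl(P,col): cv2.polylines(o,[((proj("scene",tray(P,510.9,-208,-.711))-a+.5)*6-.5).astype(int)],True,col,1)
for j,c in((30,(0,0,255)),(26,(255,0,0))): pl([[88-j,-8,65.5],[102-j,-8,65.5],[102-j,8,65.5],[88-j,8,65.5]],c)
pl([[-52,-32,28],[48,-32,28],[48,32,28],[-52,32,28]],(0,160,0))
cv2.imwrite("pics/s10o.png",np.hstack([cv2.imread("pics/s9c.png")[:,:320],o]))
print([(d["point"],d["conf"]) for d in env.landmark_of("scene","clip_knob")],proj("scene",tray([[65,0,65.5],[69,0,65.5]],510.9,-208,-.711)))
f=cv2.imread("pics/scene1.png").astype(int);g=cv2.imread("pics/s10.png").astype(int)
for n,p in(("cup",(305,343)),("fob",(136,272)),("case",(459,322))): print(n,abs(f-g)[p[1]-30:p[1]+30,p[0]-30:p[0]+30].mean())
E
```

```text
t: 28.42
position: [529.2, -224.7, 118.3]
orientation: [[-0.0, 0.758, -0.653], [0.0, -0.653, -0.758], [-1.0, -0.0, 0.0]]
force: [-0.2, 0.1, -0.0]
finger_gap: 84.9
t: 29.42
position: [379.3, -95.0, 218.7]
orientation: [[0.001, 0.758, -0.653], [-0.001, -0.653, -0.758], [-1.0, 0.001, -0.0]]
force: [0.7, -0.1, -0.5]
finger_gap: 85.1
[([237.6, 253.2], 0.71), ([134.8, 274.4], 0.21)] [[235.21866392 251.51387815]
 [234.23538827 252.26008752]]
cup 5.186018518518519
fob 3.5914814814814813
case 3.3335185185185185
```

Run:
```python
from fit import *
A=[cv2.imread(f"pics/{n}.png") for n in("s9","s10")]
for n,i in zip(("s9","s10"),A):
    r=i[225:300,205:275];m=(r.max(2)<75).astype(np.uint8)
    k,l,st,ce=cv2.connectedComponentsWithStats(m);b=1+st[1:,4].argmax();print(n,"knob dark",ce[b]+[205,225],st[b]+[205,225,0,0,0])
for j in(2,3,26,30): print(j,proj("scene",tray([95-j,0,50],510.9,-208,-.711))[0].round(1))
def ph(a,b,p,w):
    f=lambda i:cv2.cvtColor(i[p[1]-w:p[1]+w,p[0]-w:p[0]+w],cv2.COLOR_BGR2GRAY).astype(np.float32)
    return cv2.phaseCorrelate(f(a),f(b),cv2.createHanningWindow((2*w,2*w),cv2.CV_32F))
f=cv2.imread("pics/scene1.png")
for n,p,w in(("cup",(305,343),40),("fob",(136,272),30),("case",(459,322),40)): print(n,ph(f,A[1],p,w))
print("frame low end",ph(A[0],A[1],proj("scene",tray([-35,0,28],510.9,-208,-.711))[0].astype(int),10))
s=env.get_state();print(s["t"],np.round(s["force"],1))
```

```text
s9 knob dark [226.96470588 262.25882353] [223 256   9  14  85]
s10 knob dark [233.83950617 256.92592593] [230 250   8  14  81]
2 [227.2 262.9]
3 [227.4 262.7]
26 [233.2 258.3]
30 [234.1 257.5]
cup ((-0.009121098832352459, -0.017086197225779642), 0.7672981381416321)
fob ((0.04641675280888791, -0.018077463299384533), 1.0184044032626682)
case ((-0.05751111298920364, -0.09509708688317176), 0.9723190934211016)
frame low end ((0.0078113029746855744, -0.060754209544873206), 1.0027027666568755)
29.525 [ 0.3 -0.4  0.4]
```

```bash
python3 -c "
from cell import env
print(env.job_done())"
```

```text
the job is handed in; nothing more can be done
None
```

I laid the spacer, cassette and grey frame in the tray in that order, each released before the next. I then gripped the clip knob and slid it down until it hit its stop. The job was handed in at about 29.5 s of the 72 s allowed; no verdict is reported.

**Stack:** pictures taken after each placing showed the part lying flat. The low edges of the cassette and frame projected to within about 1–2 pixels of their expected heights, 20 and 28 mm above the floor. The frame's low end did not shift while the clip was being closed (under 0.1 px).

**Clip:** the arm travelled about 28 mm along the slope, and a 14 N reaction at the end suggests it reached the stop. The knob's shift in the picture also gives about 28 mm from a start of at least 0, so it is above the 26 mm threshold.

**Bystanders:** the cup, key fob and case each shifted by no more than 0.1 px in the scene picture. After letting go, the gripper read no force beyond noise.

**Checks that failed or disagreed:**
- **Final view:** the last overlay picture was refused because the viewing limit was reached, so the finished state was checked by numbers only.
- **Camera disagreement:** the two cameras differed by about 3 mm on the stand's position. I relied on the scene camera, whose prediction matched the held plate.
- **Top-camera landmarks:** it put the placed cassette about 5 px and the frame about 4 px from where they were expected. I put this down to network error, since the scene picture showed both seated.

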